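# Wind the music box

### The job

Wind up the square wooden music box on the dining table: turn its butterfly key clockwise (seen from above) until the dark hand under the key points at the small dark stud on the lid. Do it in two or more part turns, letting go of the key in between when it is about half wound, and let go at the end. Leave the round kitchen timer, which has the same kind of key, as it is.

Things in the scene. Friction and masses are not known exactly. Their poses are not given: they have to be found in the camera images.
- key_grip (a point): Centre of the upright brass butterfly key on the music box: two round wings, 51 mm wide in all, 26 mm high, 8 mm thick. On the upright turning axis, half-way up the wings, 32 mm above the case's top, 87 mm above the table. x: level, along the wings, to the side of the dark hand that turns with the key 7 mm above the case, 42 mm long; y: level, square to the wings' faces; z: up.
- stud (a point): Top of the small dark steel stud (12 mm across, 5 mm high) on the lid of the music box, 51 mm from the key's axis, 60 mm above the table: the mark at which the hand must point. The music box is square, 130 x 130 mm, 55 mm high, dark wood with a light flat lid, and stands fast; key and stud are all that stands on it.
- music_key (a joint): Angle of the music box's key in rad, growing clockwise seen from above. 0: run down, a stop; 2.5: the hand points at the stud; 2.9: upper stop. It starts between 0 and 0.3. The spring resists with 0.02 N m per rad, the catch with another 0.10 N m; the key stays at whatever angle it is let go.
- timer_hand (a point): End of the dark hand of the kitchen timer's key, 36 mm from that key's axis, 60 mm above the table. The timer, to be left alone, is a round dark wooden drum, 120 mm across, 55 mm high, with twelve dark ticks on a light face and the same butterfly key; it stands fast to the left or the right of the music box.
Things that resemble listed ones, but are neither listed nor needed, are in the scene too. What is shaped like the part that bears key_grip but pink is not meant.

How it is judged (in metres and radians):
On the way, in this order (a step that is already met when the one before it is completed fails the run):
1. the key has been turned part of the way (between 0.6 and 2.1 rad) and let go there (value of joint music_key between 0.6 and 2.1 rad and contact force between the fingers and music_key below 0.1 N), for 0.2 s.
2. the key has been turned on until the hand points at the stud (between 2.2 and 2.8 rad) (value of joint music_key between 2.2 and 2.8 rad), for 0.1 s.
At the end, for the whole second after the job is handed in: The music box's key stands still with its hand pointing at the stud, between 2.2 and 2.8 rad (within 0.3 rad, 17 degrees, of the stud) (all of step 2 and velocity of joint music_key between -0.1 and 0.1 rad/s); the robot touches nothing.
It fails at once if the kitchen timer's key has been turned (its hand's end moved more than 10 mm) (distance of timer_hand from where it was at the start of the episode above 0.01 m).
It also fails if it takes over 48 s, if anything falls off the work surface, if the arm or the gripper's body presses on something with over 40 N, if the wrist force passes 120 N, or if a joint passes its speed limit or range.

### The arm

A 6-joint arm with a two-finger parallel gripper is mounted at the origin on the work surface. World frame = base frame: x ahead of the robot, y to its left, z up, the work surface at z = 0. Lengths are in mm, angles in rad, forces in N, time in s.
With the tool pointing down it reaches from about 350 to 775 mm from the base axis. Payload 7.3 kg.
Tool frame: the origin (TCP) lies midway between the tips of the shut fingers; the grasp point (between the pads) lies 19 mm behind it; x points along the fingers, y is the direction in which the jaws open and shut, and the axes are right-handed (so a half turn about x gives the same grasp; the last joint's range is limited). The gripper opens to 92 mm and grips with 3 to 60 N. Pads are 19 mm wide; open, the fingers measure 130 mm over their backs; the gripper's body (75 mm by 190 mm) begins 47 mm behind the grasp point.
Start: joints at [1.072, 0.342, 1.524, -0, 1.275, -0.146], TCP at [181.388, 492.69, 226.741] pointing down, gripper open.
Joint ranges: [-2.53, 2.53], [-0.77, 2.02], [0.04, 2.7], [-1, 4.14], [0.28, 2.66], [-3.11, 3.11]. Speed limits (rad/s): [2.57, 2.57, 3.14, 3.14, 3.14, 3.14].

### API

Orientations are given as [roll, pitch, yaw] about the fixed x, y, z axes, in that order (R = Rz(yaw) Ry(pitch) Rx(roll)).
In Python, from plant import get_obs, capture, close_job gives the robot as it stands. The module is installed in compiled form; this text tells all that it offers.
- The arm moves only by the tool send_rows, never from a script. Its argument "moves" is a list of rows, each a list of 4 numbers: the shift along the tool's x, y, z in mm, then the turn about the tool's x in degrees. In form: [[tx, ty, tz, yaw], ...]. A call has 1 to 8 rows; each row shifts and turns the commanded pose from where the row before left it, along the tool's axes as they then stand; what a row does not reach is not made up. A row lasts 1/8 s, in which the tool goes at most 62.5 mm and 10.7 degrees, less where a joint would pass 70% of its speed; a pose out of reach is approached as far as the arm can. A call with a gripper value outside its range is refused whole. "hand" is the opening, from 0 (shut) to 1 (fully open), set as the call begins (left out, the last holds). The fingers move at their own pace and stop on an object; the grip force is fixed at half the most. Time passes only in rows, so rows that do not move let the fingers close. It gives the time, the measured TCP pose, the force and the opening at its end, in the units of the state.
- get_obs(): the state, without advancing time (a new reading comes with each control period).
- capture(name): name is "side" or "top"; returns a dict with "image" (384x512x3 uint8, red, green, blue), "K" (3x3 intrinsics, pixels), "position" and "attitude" of the camera in the world. Camera axes: x right, y down, z forward; pixel columns grow to the right and rows downward; lengths in mm; the calibration is good to about 2 mm. A picture is of the moment at which its call begins. There is no depth.
- close_job(): hands the job in, once; it reports no verdict.
The state is a dict: "time": time; "joint_positions": joint angles; "dq": joint speeds; "tau": joint torques, N m; "tool_pos": TCP position; "tcp_rot": TCP orientation; "contact_force": force on the tool from outside, world axes, zero at the start; "moment": the same for the moment, N m; "grip_width": finger opening in mm.
Only numpy, scipy, OpenCV 4.12 (cv2) and the standard library are available. Lean on these libraries where they do the work, as an engineer would, in place of code of your own. Each camera call takes 0.05 s, during which the arm holds its last target. There are 200 camera calls.

## Working session

There is one attempt and no reset: what is moved stays moved. The work goes in short steps, Python scripts to look and compute and a tool call to move; the robot and the scene stay as the last step left them, time stands still between calls to the robot, and variables do not carry over. Pictures are saved under pics/ and viewed, about 8 in all and at most 12, crops included, and the job is handed in when it is done.

Besides the shell and the picture viewer there is one more tool, called after "Call:" in YAML: its name, and indented under it one key for each argument. send_rows: Moves the arm, as the interface text tells. Its arguments: {"type":"object","properties":{"moves":{"type":"array","items":{"type":"array","items":{"type":"number"}}},"hand":{"type":"number"}},"required":["moves"]}

```bash
mkdir -p pics
cat > h.py <<'E'
import numpy as np, cv2
from plant import get_obs, capture
def snap(n,f,crop=None,s=1):
    c=capture(n); im=c["image"][:,:,::-1]
    if crop: x0,y0,x1,y1=crop; im=im[y0:y1,x0:x1]
    im=cv2.resize(np.ascontiguousarray(im),None,fx=s,fy=s,interpolation=cv2.INTER_CUBIC); cv2.imwrite("pics/"+f,im); return c
E
python3 - <<'E'
from h import *
for n in("top","side"):
    c=snap(n,n+"1.png",None,1.5); print(n,c["K"],c["position"],c["attitude"])
    np.savez(n+".npz",**{k:np.array(v) for k,v in c.items()})
print(get_obs())
E
```

```text
top [[393.79593504   0.         260.36934612]
 [  0.         393.79593504 189.79566704]
 [  0.           0.           1.        ]] [245.39991795   1.81451385 922.79347661] [-2.94620906  0.0336397  -1.60090209]
side [[415.98028441   0.         257.52541916]
 [  0.         415.98028441 192.40456296]
 [  0.           0.           1.        ]] [ 232.95532487 -802.72507401  539.06893691] [-2.07931929  0.02174001 -0.24994691]
{'time': 0.1, 'joint_positions': array([ 1.07197666e+00,  3.42624892e-01,  1.52490844e+00, -4.46653455e-05,
        1.27544140e+00, -1.45989235e-01]), 'dq': array([ 0.00066385, -0.00097512, -0.00371785, -0.00024619,  0.00191171,
        0.00162035]), 'tau': array([ 8.01401347e-04, -4.32008493e+01, -2.44692421e+01,  7.18557788e-02,
        5.27309580e-02, -7.23418270e-05]), 'tool_pos': array([181.22312726, 492.33348892, 226.1336476 ]), 'tcp_rot': array([-1.6858904 ,  1.56941358, -2.0387078 ]), 'contact_force': array([-0.3040128 , -0.138553  , -0.68400349]), 'moment': array([-0.02414487, -0.02018299,  0.03426669]), 'grip_width': 91.87947276054284}
```

View pics/top1.png

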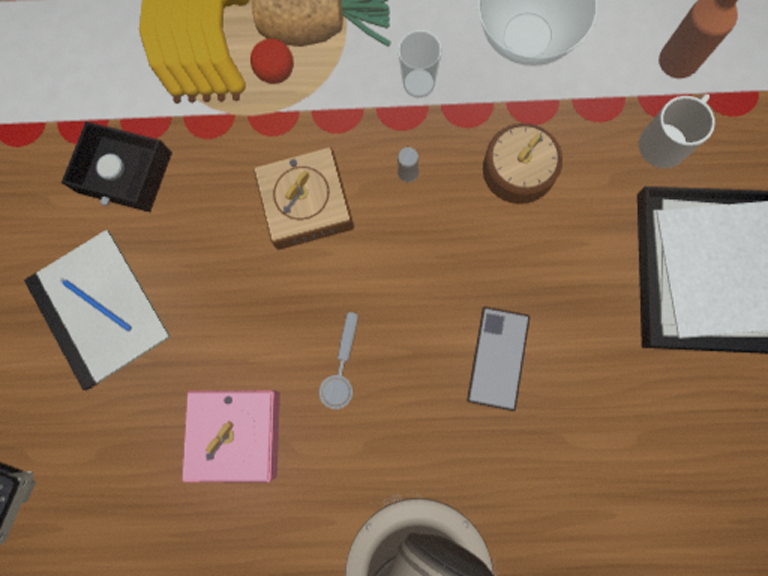

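View pics/side1.png

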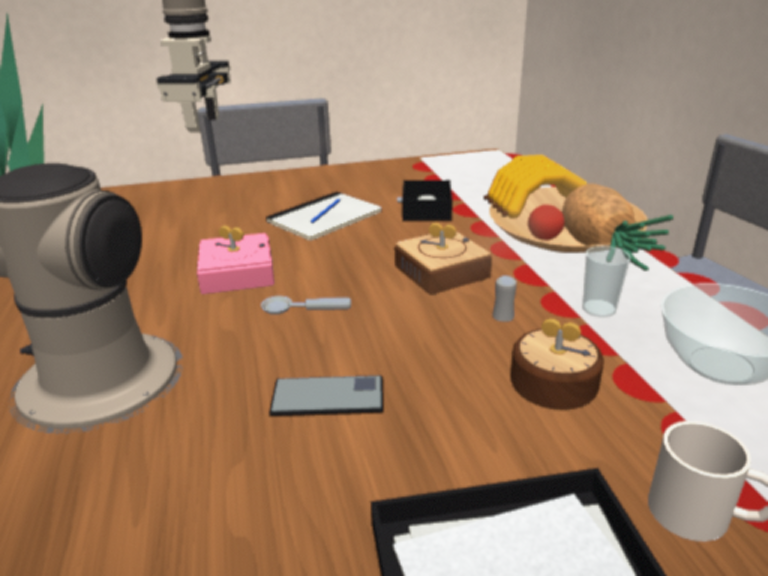

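The top view shows the music box at about (302,195) and the timer at (523,160). The pink decoy is at (230,437), and the gripper is out of view. I'll enlarge the music box in both views.

Run:
```python
from h import *
a=np.load("top.npz")["image"][90:170,160:245,::-1]
b=np.load("side.npz")["image"][140:196,258:332,::-1]
a=cv2.resize(a,None,fx=7,fy=7,interpolation=cv2.INTER_CUBIC)
b=cv2.resize(b,None,fx=8,fy=8,interpolation=cv2.INTER_CUBIC)
cv2.imwrite("pics/topc.png",a);cv2.imwrite("pics/sidec.png",b)
```

```text
(no output)
```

View pics/topc.png

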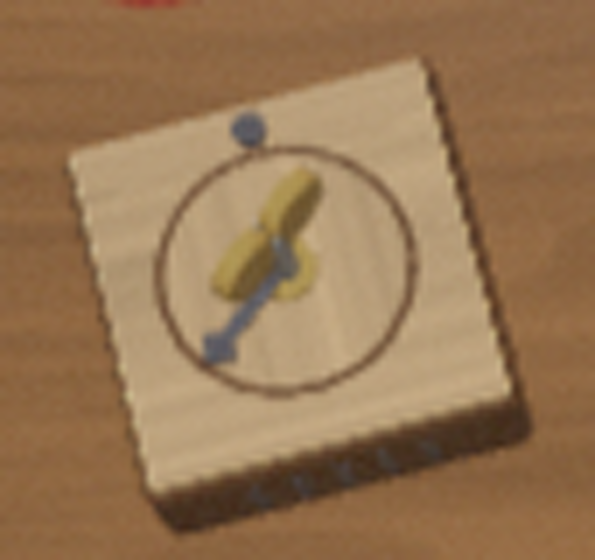

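View pics/sidec.png

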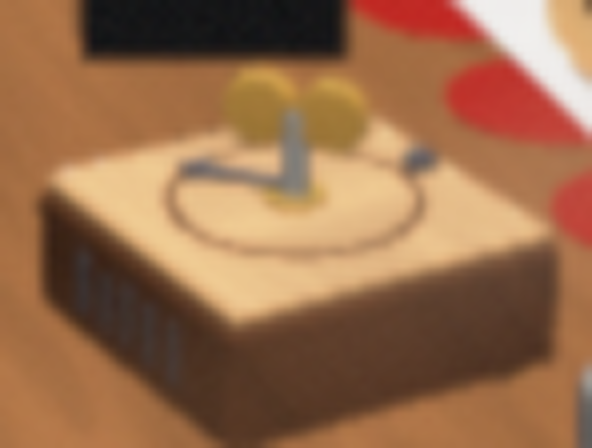

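```bash
cat >> h.py <<'E'
from scipy.spatial.transform import Rotation as Ro
def back(n,u,v,z):
    d=np.load(n+".npz"); R=Ro.from_euler("xyz",d["attitude"]).as_matrix()
    r=R@np.linalg.inv(d["K"])@[u,v,1]; p=d["position"]; return (p+r*(z-p[2])/r[2])[:2]
E
python3 - <<'E'
from h import *
T=lambda x,y,z:back("top",160+(x+.5)/7-.5,90+(y+.5)/7-.5,z)
S=lambda x,y,z:back("side",258+(x+.5)/8-.5,140+(y+.5)/8-.5,z)
lid=np.mean([T(*p,55) for p in((70,157),(422,60),(512,392),(150,490))],0)
for n,f,c,st,tip,k in(("top",T,(286,271),(249,130),(218,347),(266,235)),("side",S,(297,202),(421,158),(190,168),(295,108))):
    c=f(*c,55);s=f(*st,60);t=f(*tip,62);k=f(*k,87)
    a=lambda p:np.degrees(np.arctan2(*(p-c)[::-1]))
    print(n,c,"key",k,"stud",s,np.hypot(*(s-c)),a(s),"tip",t,np.hypot(*(t-c)),a(t))
print("lid",lid, [T(*p,55) for p in((70,157),(422,60),(512,392),(150,490))])
w=T(312,180,87)-T(222,288,87);print("wing ang",np.degrees(np.arctan2(w[1],w[0])),np.hypot(*w))
print(Ro.from_euler("xyz",get_obs()["tcp_rot"]).as_matrix().round(3))
E
```

```text
top [569.33565549 161.19660192] key [569.86078571 161.78363666] stud [617.70875604 172.71345212] 49.72519175831268 13.391875988122774 tip [541.36301982 182.40021147] 35.10073224675334 142.83741515284845
side [571.79562021 161.19426808] key [572.34358516 167.02983647] stud [620.12598264 172.15370789] 49.55737335629943 12.776381550304892 tip [540.85037293 183.36763439] 38.069233024386456 144.37706050484783
lid [568.76597087 160.46450114] [array([612.87605216, 234.33391693]), array([642.42425381, 114.9820302 ]), array([524.22756453,  86.42879336]), array([495.53601296, 206.11326408])]
wing ang -39.37252443050849 45.8498760099751
[[-0.001  0.346  0.938]
 [-0.001  0.938 -0.346]
 [-1.    -0.001 -0.   ]]
```

Call:
send_rows:
  hand: 1
  moves:
    - [0,-17.6,48,0]
    - [0,-17.6,48,0]
    - [0,-17.6,48,0]
    - [0,-17.6,48,0]
    - [0,-17.6,48,0]
    - [0,-17.6,48,0]
    - [0,-17.6,48,0]
    - [0,-17.6,48,0]

```text
time: 1.1
tool_pos: [494.0, 226.6, 226.4]
tcp_rot: [-2.797, 1.57, 3.133]
contact_force: [0.8, 0.3, -0.3]
grip_width: 91.6
```

Call:
send_rows:
  moves:
    - [0,-17.6,48,0]
    - [0,-17.6,47.2,0]
    - [0,0,0,8.5]
    - [0,0,0,8]
    - [0,0,0,0]
    - [0,0,0,0]

```text
time: 1.85
tool_pos: [570.1, 162.0, 226.5]
tcp_rot: [-2.442, 1.57, -3.08]
contact_force: [0.8, -0.2, -0.1]
grip_width: 91.4
```

```bash
cat > st.py <<'E'
from h import *
o=get_obs();R=Ro.from_euler("xyz",o["tcp_rot"]).as_matrix()
d=np.r_[570,161.3,71]-o["tool_pos"]
print(o["time"],o["tool_pos"].round(1),"head",np.degrees(np.arctan2(R[1,1],R[0,1])).round(1),"tool delta",(R.T@d).round(1),"F",o["contact_force"].round(1),o["moment"].round(2),"w",o["grip_width"],"q",o["joint_positions"].round(2))
E
python3 st.py
```

```text
1.85 [570.1 162.  226.5] head 53.5 tool delta [155.5  -0.6   0.4] F [ 0.8 -0.2 -0.1] [-0.01  0.03 -0.03] w 91.39931206439162 q [ 0.15  0.47  1.33  0.    1.35 -0.79]
```

Call:
send_rows:
  moves:
    - [30,-0.5,0.4,0]
    - [30,0,0,0]
    - [30,0,0,0]
    - [30,0,0,0]
    - [20,0,0,0]
    - [10,0,0,0]
    - [5,0,0,0]
    - [0,0,0,0]

```text
time: 2.85
tool_pos: [570.5, 161.4, 72.1]
tcp_rot: [0.927, 1.57, 0.287]
contact_force: [0.5, 0.5, 0.3]
grip_width: 91.9
```

```bash
python3 st.py; python3 -c "
from h import *
snap('side','s2.png',(240,110,350,196),7)"
```

```text
2.85 [570.5 161.4  72.1] head 53.3 tool delta [ 1.1 -0.4 -0.3] F [0.5 0.5 0.3] [-0.08  0.04  0.01] w 91.87563554322256 q [ 0.15  0.62  1.52  0.    1.   -0.78]
```

View pics/s2.png

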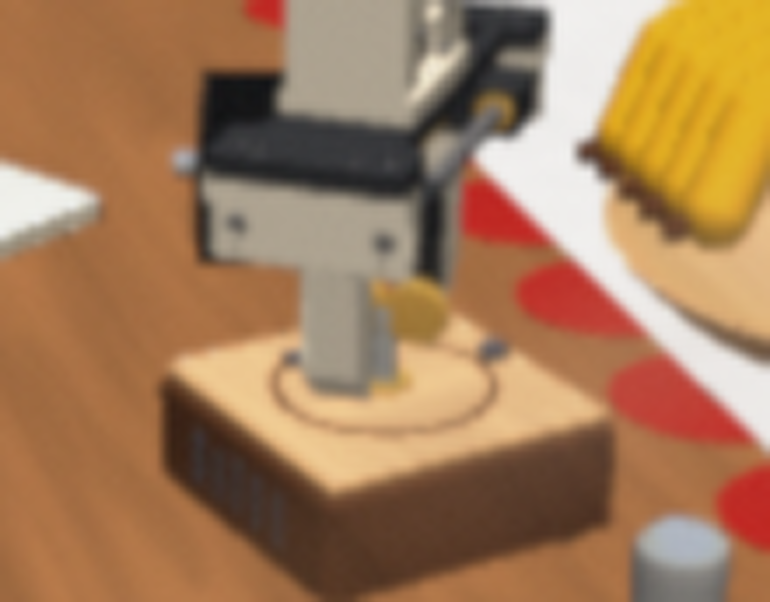

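The side view shows the fingers straddling the key: near finger at about (338,330), wings visible at (410,305) behind it. Next I'll close the gripper.

Call:
send_rows:
  hand: 0
  moves:
    - [0,0,0,0]
    - [0,0,0,0]
    - [0,0,0,0]
    - [0,0,0,0]
    - [0,0,0,0]
    - [0,0,0,0]

```text
time: 3.65
tool_pos: [570.3, 161.3, 71.7]
tcp_rot: [2.561, 1.571, 1.921]
contact_force: [-0.3, 0.4, 0.1]
grip_width: 36.3
```

```bash
python3 st.py
```

```text
3.65 [570.3 161.3  71.7] head 53.3 tool delta [ 0.7 -0.2 -0.2] F [-0.3  0.4  0.1] [-0.   -0.03 -0.  ] w 36.34841398553425 q [ 0.15  0.62  1.52  0.    1.   -0.78]
```

Still closing (36 mm), so I'll wait longer.

Call:
send_rows:
  moves:
    - [0,0,0,0]
    - [0,0,0,0]
    - [0,0,0,0]
    - [0,0,0,0]
    - [0,0,0,0]
    - [0,0,0,0]

```text
time: 4.4
tool_pos: [571.0, 162.2, 71.8]
tcp_rot: [1.309, 1.569, 0.668]
contact_force: [3.2, 4.4, -2.4]
grip_width: 9.2
```

```bash
python3 st.py
```

```text
4.4 [571.  162.2  71.8] head 53.3 tool delta [ 0.8 -1.3 -0.2] F [ 3.2  4.4 -2.4] [ 0.77 -0.43  0.08] w 9.179177339756084 q [ 0.15  0.62  1.52  0.    1.   -0.78]
```

Call:
send_rows:
  moves:
    - [0,1.2,0,0]
    - [0,0,0,0]
    - [0,0,0,4]
    - [0,0,0,6]
    - [0,0,0,6]
    - [0,0,0,4]
    - [0,0,0,0]
    - [0,0,0,0]

```text
time: 5.4
tool_pos: [571.1, 162.4, 71.8]
tcp_rot: [1.538, 1.57, 0.55]
contact_force: [0.3, 2.3, -0.7]
grip_width: 8.8
```

```bash
python3 st.py
```

```text
5.4 [571.1 162.4  71.8] head 33.4 tool delta [ 0.8 -1.5  0.3] F [ 0.3  2.3 -0.7] [ 0.28 -0.22  0.1 ] w 8.761736551322622 q [ 0.15  0.62  1.52  0.    1.   -0.43]
```

Call:
send_rows:
  moves:
    - [0,0.3,0,6]
    - [0,0,0,8]
    - [0,0,0,8]
    - [0,0,0,8]
    - [0,0,0,8]
    - [0,0,0,7]
    - [0,0,0,0]
    - [0,0,0,0]

```text
time: 6.4
tool_pos: [571.6, 162.5, 71.8]
tcp_rot: [1.959, 1.57, 0.186]
contact_force: [3.8, 1.6, -2.2]
grip_width: 8.6
```

Call:
send_rows:
  hand: 1
  moves:
    - [0,0,0,0]
    - [0,0,0,0]
    - [0,0,0,0]
    - [0,0,0,0]
    - [0,0,0,0]
    - [0,0,0,0]
    - [0,0,0,0]
    - [0,0,0,0]

```text
time: 7.4
tool_pos: [571.3, 162.4, 71.7]
tcp_rot: [2.982, 1.571, 1.207]
contact_force: [0.2, 0.5, -0.0]
grip_width: 83.8
```

```bash
python3 st.py; python3 -c "
from h import *
snap('side','s3.png',(250,130,340,196),8)"
```

```text
7.4 [571.3 162.4  71.7] head -11.7 tool delta [ 0.7 -1.   1.4] F [ 0.2  0.5 -0. ] [-0.08  0.08  0.03] w 83.8193465120646 q [0.15 0.62 1.52 0.   1.   0.35]
```

View pics/s3.png

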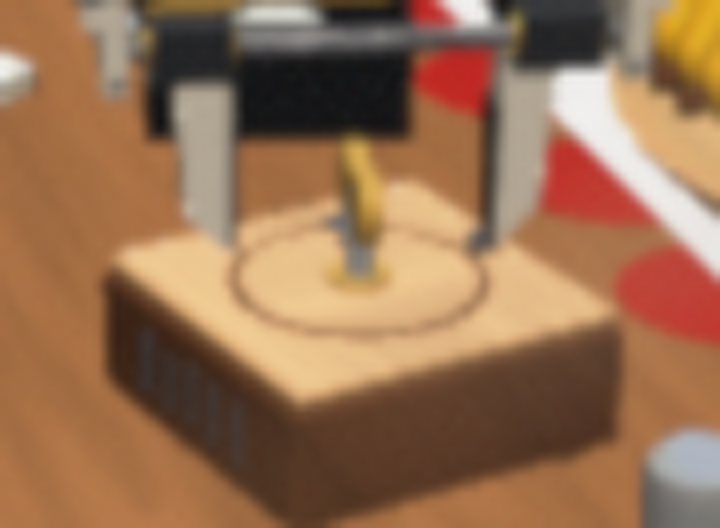

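The key has turned with the hand now pointing to the back at (335,222), and the fingers are clear on both sides. I'll regrip and finish the turn with another 65°.

Call:
send_rows:
  hand: 0
  moves:
    - [0,0.4,0,0]
    - [0,0,0,0]
    - [0,0,0,0]
    - [0,0,0,0]
    - [0,0,0,0]
    - [0,0,0,0]
    - [0,0,0,0]
    - [0,0,0,0]

```text
time: 8.45
tool_pos: [571.7, 162.3, 71.7]
tcp_rot: [3.073, 1.571, 1.298]
contact_force: [-0.6, -0.2, -0.1]
grip_width: 16.3
```

Call:
send_rows:
  moves:
    - [0,0,0,0]
    - [0,0,0,0]
    - [0,0,0,0]
    - [0,0,0,0]
    - [0,0,0,0]

```text
time: 9.07
tool_pos: [571.7, 162.4, 71.7]
tcp_rot: [2.83, 1.571, 1.054]
contact_force: [0.1, 0.3, -0.0]
grip_width: 8.3
```

```bash
python3 st.py
```

```text
9.075 [571.7 162.4  71.7] head -11.7 tool delta [ 0.7 -1.4  1.4] F [ 0.1  0.3 -0. ] [-0.1   0.04  0.03] w 8.320656581626658 q [0.15 0.62 1.52 0.   1.   0.35]
```

Call:
send_rows:
  moves:
    - [0,0,0,5]
    - [0,0,0,8]
    - [0,0,0,8]
    - [0,0,0,8]
    - [0,0,0,8]
    - [0,0,0,8]
    - [0,0,0,8]
    - [0,0,0,7]

```text
time: 10.07
tool_pos: [572.0, 162.0, 71.7]
tcp_rot: [2.268, 1.57, -0.558]
contact_force: [1.3, -2.1, -0.5]
grip_width: 8.8
```

Call:
send_rows:
  moves:
    - [0,0,0,5]
    - [0,0,0,0]
    - [0,0,0,0]
    - [0,0,0,0]

```text
time: 10.58
tool_pos: [572.0, 162.0, 71.8]
tcp_rot: [2.483, 1.57, -0.425]
contact_force: [2.6, -4.2, -1.9]
grip_width: 8.8
```

```bash
python3 st.py
```

```text
10.575 [572.  162.   71.8] head -76.7 tool delta [0.8 0.2 2.1] F [ 2.6 -4.2 -1.9] [-0.65 -0.29  0.08] w 8.817919149025458 q [ 0.15  0.62  1.52 -0.    1.    1.49]
```

Call:
send_rows:
  hand: 1
  moves:
    - [0,0,0,0]
    - [0,0,0,0]
    - [0,0,0,0]
    - [0,0,0,0]
    - [0,0,0,0]
    - [0,0,0,0]
    - [0,0,0,0]
    - [0,0,0,0]

```text
time: 11.58
tool_pos: [571.7, 162.4, 71.7]
tcp_rot: [-1.897, 1.571, 1.476]
contact_force: [0.3, -0.6, -0.1]
grip_width: 84.5
```

Call:
send_rows:
  moves:
    - [10,0,0,0]

```text
time: 11.7
tool_pos: [572.3, 162.5, 62.1]
tcp_rot: [3.1, 1.569, 0.19]
contact_force: [-0.1, 0.2, 0.4]
grip_width: 90.7
```

That 10 mm step went down instead of up: I got the sign wrong. The force stayed near zero and the tips were still 7 mm above the lid, so nothing was touched. Raising now.

Call:
send_rows:
  moves:
    - [-10,0,0,0]
    - [-20,0,0,0]
    - [-30,0,0,0]
    - [-30,0,0,0]
    - [-30,0,0,0]
    - [-30,0,0,0]
    - [-20,0,0,0]
    - [0,0,0,0]

```text
time: 12.7
tool_pos: [572.4, 162.5, 233.9]
tcp_rot: [3.078, 1.567, 0.168]
contact_force: [-0.4, -0.4, -0.7]
grip_width: 91.8
```

Call:
send_rows:
  moves:
    - [0,-20,-40,0]
    - [0,-20,-40,0]
    - [0,-20,-40,0]
    - [0,-20,-40,0]
    - [0,0,0,0]
    - [0,0,0,0]

```text
time: 13.45
tool_pos: [708.3, 276.6, 230.1]
tcp_rot: [0.125, 1.568, -2.785]
contact_force: [0.1, -0.3, 0.6]
grip_width: 91.8
```

```bash
python3 st.py; python3 -c "
from h import *
snap('side','s4.png',(258,140,332,196),8)
c=capture('side');np.savez('side.npz',**{k:np.array(v) for k,v in c.items()})
snap('top','t4.png',None,1.5)"
```

```text
13.45 [708.3 276.6 230.1] head -76.7 tool delta [159.6  80.4 160.6] F [ 0.1 -0.3  0.6] [-0.09  0.18  0.02] w 91.83285145403609 q [ 0.27  0.84  0.65 -0.    1.66  1.61]
```

View pics/s4.png

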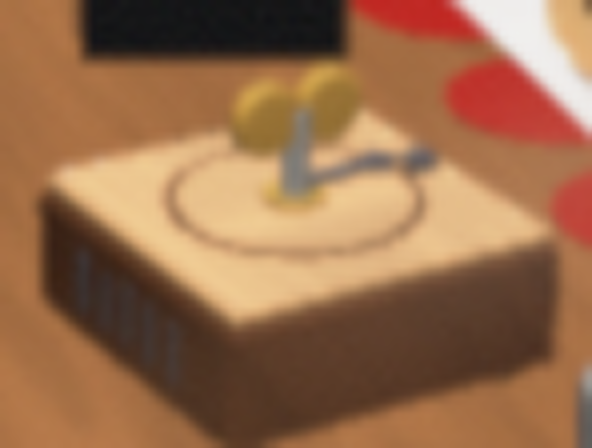

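View pics/t4.png

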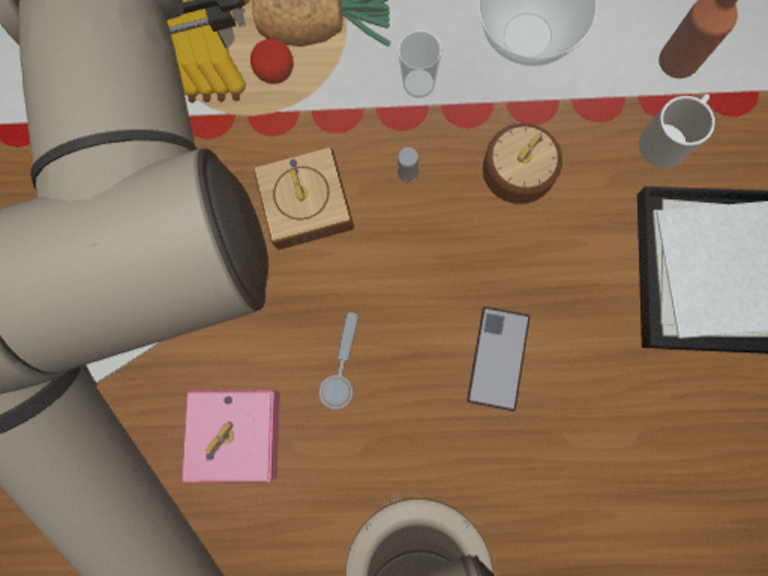

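In both views the dark hand points at the stud: the side crop has the hand ending at about (380,160) and the stud at (421,158). The timer looks unchanged. The arm is standing still above the bananas, and the measured force is about zero.

```bash
python3 st.py; python3 -c "
from plant import close_job
print(close_job())"
```

```text
13.6 [708.4 276.2 232.9] head -76.8 tool delta [161.8  80.1 161.2] F [ 0.4  1.3 -0.8] [ 0.01  0.19 -0.  ] w 91.38861115552957 q [ 0.27  0.83  0.65 -0.    1.66  1.61]
the job is handed in; nothing more can be done
None
```

The music box is wound and handed in: its hand points at the stud in both final pictures. I turned the key clockwise in two part turns of 65° each. After the first, at about 1.36 rad, I let go fully and regripped. The second ended at about 2.5 rad, where I let go and backed the arm away. These angles are worked out from the pictures and the gripper's heading, not read from the joint.

- **Final checks:** the timer's key looks unchanged in the final picture. The gripper is open, with no contact seen and wrist force readings of about 1 N. The run took 13.6 s of the 48 s allowed.
- **First lift went down:** my first retreat row went 10 mm down instead of up. The fingers were open, the tips stayed about 7 mm above the lid, and the force stayed near zero.
- **Retreat went the wrong way:** it moved outward, so the arm stopped above the fruit with the fingertips at about 230 mm height. It seems clear of it.

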